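Swing the dosing spout over the wide dish and start the pump

TASK

Push the dosing stand's swing arm round with a fingertip until the spout at its end hangs over the middle of the wide, low dish, then press the larger of the two buttons on the pump box fully down, let it go and come clear. Do not press the small button. Leave the dish, the tall beaker, the mug and the capped bottle standing where they are: do not move or lift them, and do not press the large button before the spout is over the dish.

Things in the scene. Friction and masses are not known exactly. Their poses are not given: they have to be found in the camera images.
- stand: Dosing stand fixed on the bench: round dark steel foot (120 mm wide, 12 mm high) and a steel pole (22 mm wide) carrying the swing arm. Origin on the bench, on the pivot's vertical axis. Its own -x axis is the arm's direction at joint value 0; the stand is turned at random by up to 0.25 rad.
- boom (a joint): Angle of the swing arm about the vertical pole, rad: 0 along the stand's own -x axis, growing anticlockwise seen from above, stops at -1.45 and 1.45. It turns freely with a little friction (about 0.12 N m, so about 1 N pushed at 120 mm from the axis) and stays where it is left.
- spout (a point): Lower end of the steel spout (12 mm wide) that hangs under the arm near its free end: 170 mm from the pivot axis, 112 mm above the bench. All the vessels are lower and pass under it.
- boom_middle (a point): The arm is a level aluminium bar, 14 mm wide, 20 mm tall (132 to 152 mm above the bench), reaching 180 mm from the pivot axis; black hub at the pivot 36 mm wide, top at 162 mm. This point is in the middle of the bar, 120 mm from the pivot axis, 142 mm above the bench: a good place to push on either side of the bar. x axis along the bar towards the pivot.
- dish: The wide, low white dish: loose open bowl 90 mm across the rim, 55 mm high. Origin at the centre of its underside. The dish, beaker and mug stand in any order at three places round the stand, about 170 mm from the pivot axis and about 60 degrees apart; the spout passes over all three.
- dish_rim (a point): Centre of the dish's mouth, 55 mm above the bench.
- beaker: Tall narrow white beaker, loose, 58 mm across, 92 mm high; origin at the centre of its underside. Leave it alone.
- mug: White mug with a handle, loose, 66 mm across, 80 mm high; origin at the centre of its underside. Leave it alone.
- bottle: White bottle with a red cap, loose, 60 mm across, 130 mm high; origin at the centre of its underside. It stands to one side of the stand, the pump box to the other. Leave it alone.
- pump: Grey pump box fixed on the bench, 100 mm (its x) by 130 mm (its y), 50 mm high, with two round white buttons in black housings on top; origin at the centre of its underside.
- start_top (a point): Centre of the top of the large button (36 mm wide).
- start (a joint): Travel of the large button, m: 0 up, 0.006 fully down. Sprung, comes up by itself; fully down takes 5 N.
- stop_top (a point): Centre of the top of the small button (18 mm wide), 63 mm from the large one.
- stop (a joint): Travel of the small button, m: 0 up, 0.006 down.
Things that resemble listed ones, but are neither listed nor needed, are in the scene too. Leave any brown look-alike of the pump alone.

How it is judged:
On the way, in this order (a step that is already met when the one before it is completed fails the run):
1. the arm rests with its spout over the middle of the dish (horizontal distance between spout and dish_rim below 0.024 m and velocity of joint boom between -0.1 and 0.1 rad/s), for 0.2 s.
2. the large button is pressed down (value of joint start above 0.004 m), for 0.05 s.
At the end, for the whole second after the job is handed in: The spout is within 24 mm, seen from above, of the centre of the dish's mouth and at rest; the large button has been pressed (at least 4 of its 6 mm) and is up again; the small button is up; dish, beaker, mug and bottle stand upright within 15 mm of where they started (horizontal distance between spout and dish_rim below 0.024 m and value of joint each of start, stop below 0.0015 m and velocity of joint boom between -0.05 and 0.05 rad/s and distance of each of dish, beaker, mug, bottle from where it was at the start of the episode below 0.015 m and angle between each of dish, beaker, mug, bottle's own z axis and vertical below 0.15 rad); the robot touches nothing.
It fails at once if the dish is shifted by more than 15 mm, tipped or lifted (distance of dish from where it was at the start of the episode above 0.015 m or angle between dish's own z axis and vertical above 0.25 rad).
It fails at once if the beaker, mug or bottle is shifted by more than 15 mm, tipped or lifted (distance of any of beaker, mug, bottle from where it was at the start of the episode above 0.015 m or angle between any of beaker, mug, bottle's own z axis and vertical above 0.25 rad).
It fails at once if the large button is pressed while the spout is not over the dish (value of joint start above 0.003 m and not (horizontal distance between spout and dish_rim below 0.024 m)).
It fails at once if the small button is pressed (value of joint stop above 0.003 m).
It also fails if it takes over 58 s, if anything falls off the work surface, if the arm or the gripper's body presses on something with over 40 N, if the wrist force passes 120 N, or if a joint passes its speed limit or range.

ROBOT

A 6-joint arm with a two-finger parallel gripper is mounted at the origin on the work surface. World frame = base frame: x ahead of the robot, y to its left, z up, the work surface at z = 0. Lengths are in m, angles in rad, forces in N, time in s.
With the tool pointing down it reaches from about 0.275 to 1 m from the base axis. Payload 8.4 kg.
Tool frame: the origin (TCP) lies on the mounting face of the last link; the fingertips stand 173 mm ahead of it and the grasp point (between the pads) lies arm.pinch_z ahead of it (arm.pinch_z is the distance from the TCP to the grasp point, in m); z points along the fingers, y is the line along which they close (so a half turn about z gives the same grasp; the last joint's range is limited). The gripper opens to 85 mm and grips with 20 to 120 N. Pads are 22 mm wide; open, the fingers measure 114 mm over their backs; the gripper's body (76 mm by 85 mm) begins 54 mm behind the grasp point. The pads swing forward as they close: fully open they stand 13 mm farther back than shut.
Start: joints at [1.156, 0.353, 1.633, -0, 1.155, -0.002], TCP at [0.251, 0.573, 0.405] pointing down, gripper open.
Joint ranges: [-2.63, 2.63], [-0.92, 2.1], [0.06, 2.66], [-1.3, 4.44], [0, 2.69], [-3.02, 3.02]. Speed limits (rad/s): [2.22, 2.22, 2.79, 3.14, 3.14, 3.14].

INTERFACE

Orientations are given as a unit quaternion [x, y, z, w].
In Python, from plant import arm, viewer, models gives the robot as it stands.
- The arm moves only by the tool carry_out, never from a script. Its argument "rows" is a list that holds one entry, the list of rows, each a list of 4 numbers: the shift along the world's x, y, z in cm, then the turn about the world's z in degrees. In form: [[[dx, dy, dz, spin], ...]]. A call has 1 to 20 rows; each row is the pose to reach, as a shift and turn from the pose commanded when the call began; what a row does not reach only later rows make up. A row lasts 1/8 s, in which the tool goes at most 62.5 mm and 10.7 degrees, less where a joint would pass 70% of its speed; a pose out of reach is approached as far as the arm can. A call with a gripper value outside its range is refused whole. "grip" is the opening in per cent of the stroke, from 0 (shut) to 100 (fully open), set as the call begins (left out, the last holds). The fingers move at their own pace and stop on an object; "grip_force" is the grip in N (left out, the last holds). Time passes only in rows, so rows that repeat a pose let the fingers close. It gives the time, the measured TCP pose, the force, the opening and the grip force at its end, in the units of the state.
- arm.read_state(): the state, without advancing time (a new reading comes with each control period).
- viewer.grab_frame(name): name is "scene" or "top" or "wrist"; returns a dict with "image" (420x560x3 uint8, blue, green, red), "K" (3x3 intrinsics, pixels), "xyz" and "attitude" of the camera in the world; the wrist camera has in their place "hand_eye" (4x4, takes a point from camera to tool coordinates, whose origin is the TCP and whose axes are the flange's). Camera axes: x right, y up, looking along -z (the intrinsics and any distortion apply to the point x, -y, -z); pixel columns grow to the right and rows downward; lengths in m; the calibration is good to about 2 mm. The wrist camera is an equidistant fisheye: a pixel r from the principal point sees the ray r / f radians off the axis. A picture is of the moment at which its call begins: read the wrist's pose just before it. There is no depth.
- arm.hand_in(): hands the job in; it is judged then, once.
Trained networks look in the newest picture that a camera, given by its name, has taken for a name from the list of things; names that differ only in an ending like _2 or _b are one class to them, and where a whole thing is asked for, a point or a joint stands for the part that bears it (a point fixed in the world has none). Each returns a list of dicts, best first, with "confidence" (0 to 1); they miss things now and then, are a little off and sometimes report something else, mostly with a low value. They report only what shows in the picture. A call takes as long as a camera call. They do not tell look-alikes from the thing itself.
- models.find_in(camera, target): "rect" ([centre column, centre row, width, height] in pixels, round what is visible of it).
- models.outline_of(camera, target): "pixels" (420x560 bool, what is visible of it) and "rect" ([centre column, centre row, width, height] in pixels, round what is visible of it).
The state is a dict: "time_s": time; "joint_positions": joint angles; "dq": joint speeds; "joint_efforts": joint torques, N m; "tool_pos": TCP position; "tcp_rot": TCP orientation; "ft_force": force on the tool from outside, world axes, zero at the start; "ft_torque": the same for the moment, N m; "width": finger opening in m; "gripper_force": force on a finger pad.
Only numpy, scipy, OpenCV 4.12 (cv2) and the standard library are available. Lean on these libraries where they do the work, as an engineer would, in place of code of your own. Each camera call takes 0.05 s, during which the arm holds its last target. There are 200 camera calls.

## Working session

There is one attempt and no reset: what is moved stays moved. The work goes in short steps, Python scripts to look and compute and a tool call to move; the robot and the scene stay as the last step left them, time stands still between calls to the robot, and variables do not carry over. Pictures are saved under pics/ and viewed, at most 10 in all, crops included, and the job is handed in when it is done.

Besides the shell and the picture viewer there is one more tool, called after "Request:" in YAML: its name, and indented under it one key for each argument. carry_out: Moves the arm, as the interface text tells. Its arguments: {"type":"object","properties":{"rows":{"type":"array"},"grip":{"type":"number"},"grip_force":{"type":"number"}},"required":["rows"]}

```bash
mkdir -p pics; cat > h.py <<'E'
import numpy as np, cv2
from scipy.spatial.transform import Rotation as R
from plant import arm, viewer, models
def grab(n,save=None):
    f=viewer.grab_frame(n)
    if save: cv2.imwrite('pics/'+save,f['image'])
    return f
def rot(f):
    a=np.array(f['attitude'],float)
    return R.from_quat(a).as_matrix() if a.size==4 else a.reshape(3,3)
def ground(f,u,v,z):
    K=np.array(f['K']); d=np.array([(u-K[0,2])/K[0,0],-(v-K[1,2])/K[1,1],-1]); d=rot(f)@d
    c=np.array(f['xyz']); return c+d*(z-c[2])/d[2]
def proj(f,p):
    q=rot(f).T@(np.array(p)-f['xyz']); K=np.array(f['K'])
    return K[0,2]-K[0,0]*q[0]/q[2], K[1,2]+K[1,1]*q[1]/q[2]
E
python3 - <<'E'
from h import *
t=grab('top','top1.png'); s=grab('scene','scene1.png')
for f in (t,s): print(f['K'],f['xyz'],f['attitude'])
for n in ['stand','boom','spout','dish','beaker','mug','bottle','pump','start','stop']:
  for c,f in(('top',t),('scene',s)):
    print(n,c,[(np.round(d['rect'],1).tolist(),round(d['confidence'],2)) for d in models.find_in(c,n)])
print(arm.read_state()['tool_pos'],arm.pinch_z,arm.read_state()['time_s'])
E
```

```text
[[504.69090388   0.         279.02859942]
 [  0.         504.69090388 211.40863145]
 [  0.           0.           1.        ]] [ 0.31656028 -0.01319678  1.30892629] [-0.04302182  0.04462464  0.71147962 -0.69996751]
[[392.39206812   0.         279.09755228]
 [  0.         392.39206812 206.52242933]
 [  0.           0.           1.        ]] [ 1.04336329 -0.28904971  0.73050386] [0.33814778 0.20365783 0.49847427 0.77181796]
stand top [([283.9, 157.6, 67.7, 71.9], 0.85), ([379.3, 211.1, 16.0, 11.3], 0.54), ([290.6, 157.2, 58.7, 69.8], 0.48)]
stand scene [([299.0, 274.2, 103.8, 105.6], 0.61)]
boom top [([288.5, 154.9, 60.3, 70.8], 0.69), ([381.2, 210.1, 12.1, 10.9], 0.4)]
boom scene [([291.1, 248.7, 90.5, 54.6], 0.7), ([299.4, 274.0, 106.3, 105.2], 0.53)]
spout top [([289.4, 156.8, 56.0, 71.3], 0.79)]
spout scene [([294.6, 248.8, 95.6, 51.9], 0.65)]
dish top [([223.7, 184.3, 33.8, 33.6], 0.63)]
dish scene [([345.5, 240.8, 36.3, 34.1], 0.94)]
beaker top [([339.4, 160.2, 21.2, 29.3], 0.7)]
beaker scene [([239.3, 298.4, 34.3, 50.0], 0.85)]
mug top [([281.0, 205.1, 44.7, 29.2], 0.66)]
mug scene [([279.2, 242.2, 41.1, 43.1], 0.96)]
bottle top [([154.2, 217.7, 35.7, 24.8], 0.97), ([284.2, 156.8, 69.6, 68.5], 0.52)]
bottle scene [([386.4, 188.2, 31.1, 52.5], 0.88)]
pump top [([386.6, 216.8, 57.8, 56.8], 0.97), ([420.5, 293.1, 69.4, 59.9], 0.7)]
pump scene [([112.7, 223.5, 69.4, 45.6], 0.58), ([158.2, 271.6, 72.9, 60.5], 0.56)]
start top [([378.4, 213.2, 10.5, 9.1], 0.62), ([290.4, 155.9, 53.8, 72.9], 0.61), ([414.6, 290.6, 15.1, 17.8], 0.51)]
start scene [([170.1, 260.1, 12.3, 14.9], 0.78), ([121.8, 211.8, 16.3, 12.5], 0.5)]
stop top [([436.2, 304.6, 8.3, 6.4], 0.56)]
stop scene [([94.8, 208.2, 4.1, 10.3], 0.58), ([141.6, 259.9, 7.5, 9.1], 0.48)]
[0.25073135 0.5724955  0.40469318] 0.1547 1.1
```

View pics/top1.png

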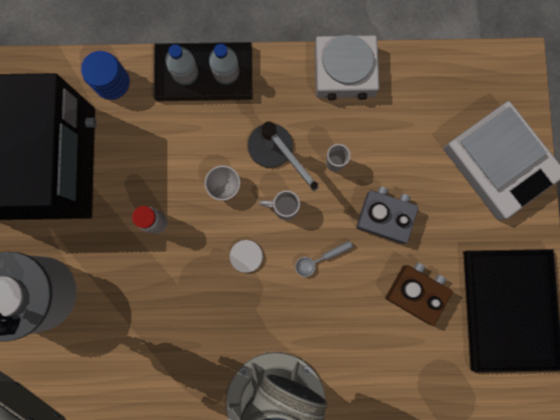

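View pics/scene1.png

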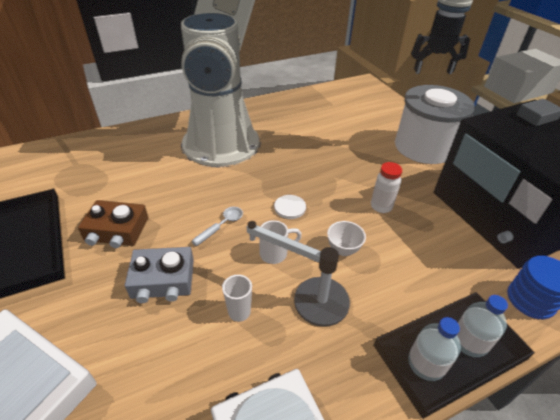

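```bash
cat > m.py <<'E'
from h import *
t=grab('top'); s=grab('scene')
def cen(c,f,n,z,near=None):
    L=models.outline_of(c,n)
    if near is not None: L=[d for d in L if np.hypot(d['rect'][0]-near[0],d['rect'][1]-near[1])<25]
    if not L: return n,c,None
    d=L[0]; r=d['rect']; v,u=np.nonzero(d['pixels'])
    return n,c,np.round(ground(f,r[0],r[1],z)[:2],4),np.round(ground(f,u.mean(),v.mean(),z)[:2],4),np.round(r,1)
for n,zt,near in [('dish',.055,None),('mug',.08,None),('beaker',.092,None),('start',.06,(379,213)),('stop',.06,(404,220)),('pump',.05,(387,217)),('stand',.1,None)]:
    print(cen('top',t,n,zt,near))
for n,z,near in [('start',.06,(170,260)),('stop',.06,(141,260))]: print(cen('scene',s,n,z,near))
print('hub',ground(t,269,129,.162),'tip',ground(t,313,186,.152),'foot',ground(t,270.5,145.5,.008))
print('scene hub',ground(s,328.5,256,.16),'tip',ground(s,252,227,.152),'foot',ground(s,322,301,.01))
print('dish rim scene',ground(s,346,238,.055), 'start',ground(t,379.5,212,.06),'stop',ground(t,404,220,.06))
a=cv2.resize(t['image'][110:260,190:440],None,fx=3.2,fy=3.2,interpolation=cv2.INTER_CUBIC)
cv2.imwrite('pics/c1.png',cv2.convertScaleAbs(a,alpha=1.5))
E
python3 m.py
```

```text
('dish', 'top', array([0.5483, 0.1205]), array([0.5481, 0.1243]), array([223.9, 182.6,  35.6,  29.3]))
('mug', 'top', array([ 0.4878, -0.0226]), array([ 0.4861, -0.0309]), array([281.1, 204.1,  43. ,  30.9]))
('beaker', 'top', array([ 0.5936, -0.1649]), array([ 0.6021, -0.1632]), array([338.2, 159.9,  23.7,  25.1]))
('start', 'top', array([ 0.4672, -0.2694]), array([ 0.4676, -0.268 ]), array([380.1, 211.8,  11. ,   8. ]))
('stop', 'top', None)
('pump', 'top', array([ 0.4567, -0.2868]), array([ 0.4585, -0.2901]), array([386.4, 216.3,  60.9,  58.3]))
('stand', 'top', array([ 0.6042, -0.0328]), array([ 0.6206, -0.0108]), array([284.5, 155.8,  67.7,  68.4]))
('start', 'scene', array([ 0.4981, -0.2943]), array([ 0.4932, -0.2919]), array([159.2, 275.4,  71.7,  58.9]))
('stop', 'scene', None)
hub [0.65401198 0.00328095 0.162     ] tip [ 0.51900813 -0.09695578  0.152     ] foot [0.65444381 0.00215758 0.008     ]
scene hub [0.66229289 0.00362295 0.16      ] tip [ 0.52863723 -0.09670331  0.152     ] foot [0.66365404 0.0057642  0.01      ]
dish rim scene [0.56201735 0.12173063 0.055     ] start [ 0.4666823  -0.26783876  0.06      ] stop [ 0.44563704 -0.32801067  0.06      ]
```

View pics/c1.png

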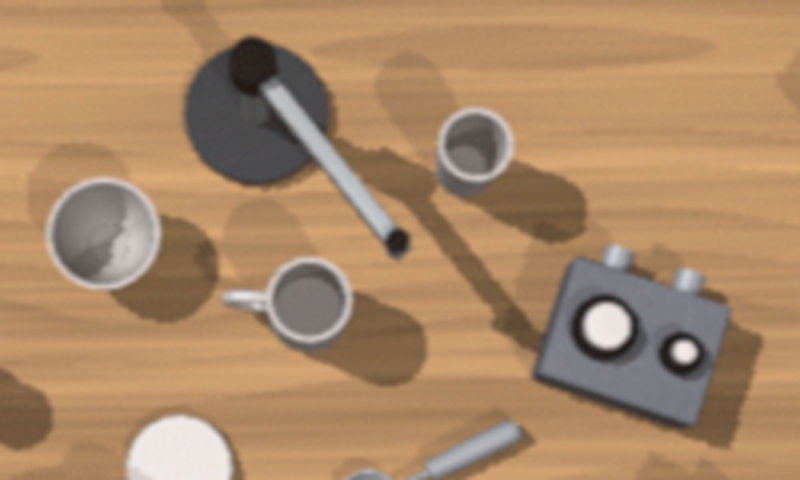

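```bash
cat > plan.py <<'E'
from h import *
st=arm.read_state(); p=np.array(st['tool_pos']); Rm=R.from_quat(st['tcp_rot']).as_matrix()
print(np.round(p,4),np.round(Rm,3).tolist(),np.round(st['joint_positions'],3))
piv=np.array([.654,.003]); dish=np.array([.548,.1235])
a0=np.arctan2(-.100,-.135); a1=np.arctan2(*(dish-piv)[::-1])-2*np.pi
print(np.degrees([a0,a1]))
for a,off in [(a0,.045),(a0,.018)]+[(x,.018) for x in np.linspace(a0,a1,9)]+[(a1,.05)]:
    q=piv+.12*np.array([np.cos(a),np.sin(a)])+off*np.array([-np.sin(a),np.cos(a)])
    print(round(np.degrees(a),1),off,np.round(q,4),'shift cm',np.round((q-p[:2])*100,2))
E
python3 plan.py
```

```text
[0.2508 0.5725 0.4047] [[-0.916, 0.401, -0.0], [0.401, 0.916, -0.0], [-0.0, -0.0, -1.0]] [ 1.156  0.353  1.633 -0.     1.155 -0.002]
[-143.47114463 -228.66294329]
-143.5 0.045 [ 0.5844 -0.1046] shift cm [ 33.36 -67.71]
-143.5 0.018 [ 0.5683 -0.0829] shift cm [ 31.75 -65.54]
-143.5 0.018 [ 0.5683 -0.0829] shift cm [ 31.75 -65.54]
-154.1 0.018 [ 0.5539 -0.0656] shift cm [ 30.31 -63.81]
-164.8 0.018 [ 0.5429 -0.0459] shift cm [ 29.22 -61.84]
-175.4 0.018 [ 0.5358 -0.0245] shift cm [ 28.51 -59.7 ]
-186.1 0.018 [ 0.5328 -0.0022] shift cm [ 28.2  -57.47]
-196.7 0.018 [0.5339 0.0203] shift cm [ 28.31 -55.22]
-207.4 0.018 [0.5392 0.0422] shift cm [ 28.84 -53.03]
-218.0 0.018 [0.5484 0.0627] shift cm [ 29.76 -50.98]
-228.7 0.018 [0.5612 0.0812] shift cm [ 31.05 -49.13]
-228.7 0.05 [0.5372 0.0601] shift cm [ 28.64 -51.24]
```

Request:
carry_out:
  rows:
    - [[2, -4, 0, -2], [5, -9, 0, -4], [8, -14, 0, -6], [10, -19, 0, -8], [12.5, -24, 0, -10], [15, -29, 0, -12], [17.5, -34, 0, -14], [20, -39, 0, -16], [22.5, -44, 0, -18], [25, -49, 0, -20], [27.5, -54, 0, -23], [30, -59, 0, -26], [32, -63.5, 0, -28], [33.4, -67, 0, -30], [33.8, -68, 0, -30], [33.8, -68, 0, -30]]
  grip: 0

```text
time_s: 3.65
tool_pos: [0.5886, -0.1076, 0.4045]
tcp_rot: [0.451, 0.892, 0.0, -0.0]
ft_force: [0.7, -0.1, 0.3]
width: -0.0002
gripper_force: 0.0
```

```bash
python3 - <<'E'
from h import *
st=arm.read_state(); print(st['time_s'],st['tool_pos'],st['width'],st['ft_force'])
w=grab('wrist','w1.png'); t=grab('top'); s=grab('scene')
print(w['K'],w['hand_eye'])
cv2.imwrite('pics/c2.png',np.hstack([cv2.resize(t['image'][90:240,190:390],None,fx=2,fy=2),cv2.resize(s['image'][170:320,190:390],None,fx=2,fy=2)]))
E
```

```text
3.65 [ 0.58862224 -0.10756665  0.40449127] -0.0001613261860284327 [ 0.74055813 -0.10667773  0.26994802]
[[325.1922621   0.        274.5431626]
 [  0.        325.1922621 205.7738774]
 [  0.          0.          1.       ]] [[-5.04879990e-05  9.65982865e-01  2.58606076e-01  6.47661453e-02]
 [ 9.99999758e-01 -1.30740149e-04  6.83590787e-04 -8.61047060e-04]
 [ 6.94147184e-04  2.58606048e-01 -9.65982624e-01  3.08412216e-02]
 [ 0.00000000e+00  0.00000000e+00  0.00000000e+00  1.00000000e+00]]
```

View pics/c2.png

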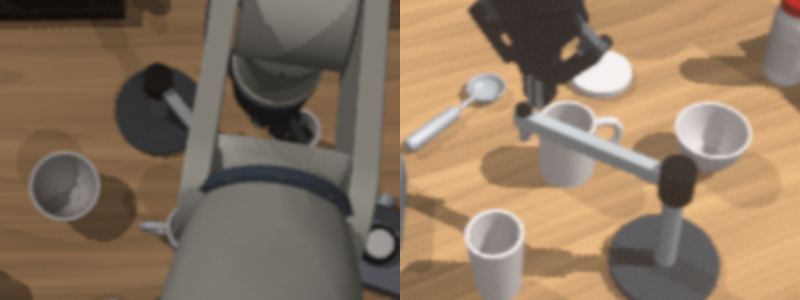

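View pics/w1.png

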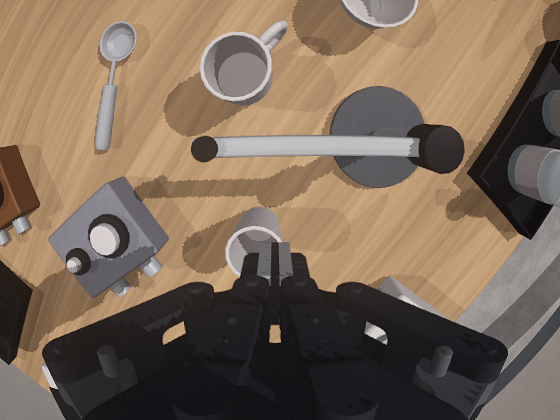

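The wrist view shows the fingertips at (275,245), over the beaker, with the bar running (204,149)–(440,149). The grey pump's large button is at (104,239) and its small button at (77,262). I'll fix positions from this view.

```bash
cat >> h.py <<'E'
def wray(K,he,st,u,v,z):
    K=np.array(K); he=np.array(he); x=u-K[0,2]; y=v-K[1,2]; r=np.hypot(x,y); th=r/K[0,0]
    d=np.array([np.sin(th)*x/r,-np.sin(th)*y/r,-np.cos(th)])
    Rm=R.from_quat(st['tcp_rot']).as_matrix(); o=Rm@he[:3,3]+st['tool_pos']; d=Rm@he[:3,:3]@d
    return np.round(o+d*(z-o[2])/d[2],4)
E
python3 - <<'E'
from h import *
st=arm.read_state(); w=grab('wrist')
for n,u,v,z in [('hub',446,149,.162),('tip',204,149,.152),('barmid near edge',300,156,.152),('start',104,239,.06),('stop',77,262,.06),('foot',378,136,.012),('mug',236,68,.08),('beaker',255,250,.092)]:
    print(n,wray(w['K'],w['hand_eye'],st,u,v,z))
E
```

```text
hub [0.6565 0.0064 0.162 ]
tip [ 0.5209 -0.0988  0.152 ]
barmid near edge [ 0.5774 -0.0638  0.152 ]
start [ 0.4655 -0.2696  0.06  ]
stop [ 0.4466 -0.3232  0.06  ]
foot [0.6526 0.0039 0.012 ]
mug [ 0.4924 -0.036   0.08  ]
beaker [ 0.6045 -0.1609  0.092 ]
```

Request:
carry_out:
  rows:
    - [[0, 0, -3, 0], [0, 0, -7, 0], [0, 0, -10, 0], [0, 0, -10.7, 0], [-0.6, 0.8, -10.7, 0], [-1.3, 1.6, -10.7, 0], [-1.8, 2.1, -10.7, 0], [-1.8, 2.1, -10.7, 0]]

```text
time_s: 4.85
tool_pos: [0.5704, -0.086, 0.2984]
tcp_rot: [0.451, 0.893, 0.0, 0.0]
ft_force: [0.6, -1.0, 0.0]
width: 0.0003
gripper_force: 0.0
```

Request:
carry_out:
  rows:
    - [[-0.2, 0.4, 0, 0], [-0.9, 1.2, 0, -5], [-1.7, 2.1, 0, -10.6], [-2.3, 3.1, 0, -16], [-2.8, 4.1, 0, -21.3], [-3.2, 5.1, 0, -26.6], [-3.5, 6.2, 0, -32], [-3.7, 7.3, 0, -37.3], [-3.8, 8.4, 0, -42.6], [-3.8, 9.6, 0, -48], [-3.7, 10.7, 0, -53.2], [-3.5, 11.8, 0, -58.6], [-3.1, 12.9, 0, -64], [-2.7, 13.9, 0, -69], [-2.4, 14.5, 0, -72], [-2.4, 14.5, 0, -72]]

```text
time_s: 6.85
tool_pos: [0.5469, 0.0587, 0.2976]
tcp_rot: [0.889, 0.457, 0.0, 0.0]
ft_force: [-0.0, -0.6, -0.8]
width: -0.0005
gripper_force: 0.0
```

```bash
python3 - <<'E'
from h import *
st=arm.read_state(); w=grab('wrist','w2.png'); print(st['time_s'],st['tool_pos'],st['ft_force'])
E
```

```text
6.85 [0.54686247 0.05874705 0.29763045] [-0.00875415 -0.573388   -0.76668415]
```

View pics/w2.png

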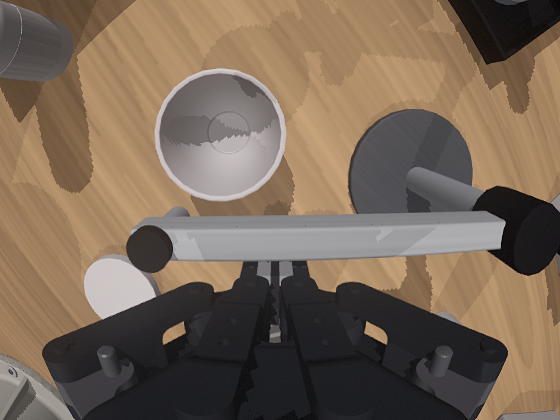

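The bar is being pushed properly: its end cap is at (150,249), the hub at (517,230) and the dish rim's centre at (220,134).

```bash
python3 - <<'E'
from h import *
st=arm.read_state(); w=grab('wrist')
f=lambda u,v,z: wray(w['K'],w['hand_eye'],st,u,v,z)[:2]
d=f(220,134,.055); tip=f(150,249,.152); piv=np.array([.654,.004]); foot=f(411,165,.012)
sp=f(178,210,.112)
print('dish',d,'tip',tip,'foot',foot,'spout?',sp)
for n,x in (('dish',d),('tip',tip),('spout',sp)): print(n,np.degrees(np.arctan2(*(x-piv)[::-1])),np.hypot(*(x-piv)))
piv=(piv+foot)/2
a=np.arctan2(*(d-piv)[::-1]); q=piv+.12*np.array([np.cos(a),np.sin(a)])+.018*np.array([-np.sin(a),np.cos(a)])
print(q,(q-st['tool_pos'][:2])*100)
E
```

```text
dish [0.5505 0.1246] tip [0.5151 0.1002] foot [0.6581 0.0174] spout? [0.5188 0.1038]
dish 130.6364886083381 0.15892328337911976
tip 145.29412294661668 0.1689604983420681
spout 143.56652927276195 0.1680448749590418
[0.56128217 0.08648297] [1.44819744 2.79348006]
```

Request:
carry_out:
  rows:
    - [[0.4, 0.8, 0, -4], [0.8, 1.5, 0, -8], [1.2, 2.1, 0, -11], [1.5, 2.4, 0, -13], [1.5, 2.4, 0, -13], [1.0, 2.0, 0, -13], [-0.3, 0.9, 0, -13], [-1.5, -0.2, 0, -13], [-1.5, -0.2, 3, -13], [-1.5, -0.2, 8, -13], [-1.5, -0.2, 10, -13], [-1.5, -0.2, 10, -13]]

```text
time_s: 8.45
tool_pos: [0.5314, 0.0559, 0.3992]
tcp_rot: [0.936, 0.353, 0.002, 0.0]
ft_force: [0.5, 0.3, 0.1]
width: 0.0002
gripper_force: 0.0
```

```bash
python3 - <<'E'
from h import *
st=arm.read_state(); w=grab('wrist','w3.png'); print(st['time_s'],st['tool_pos'],st['ft_force'])
E
```

```text
8.45 [0.5314349  0.055867   0.39924214] [0.53111544 0.25181786 0.12857425]
```

View pics/w3.png

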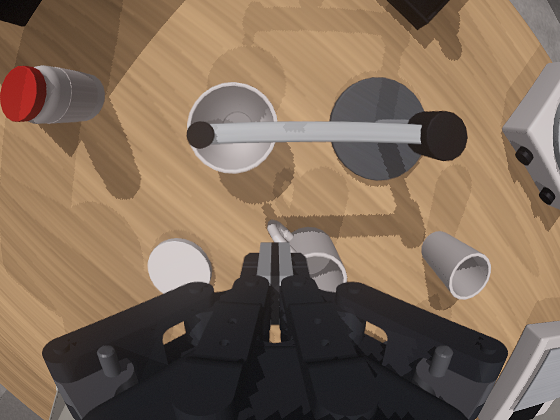

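The cap is now at (201,134), and the rim's centre is about (233,128). I'll compute the offset, and the move to the button.

```bash
python3 - <<'E'
from h import *
st=arm.read_state(); w=grab('wrist')
f=lambda u,v,z: wray(w['K'],w['hand_eye'],st,u,v,z)[:2]
d=f(232.5,127.5,.055); tip=f(201,134,.152); piv=np.array([.654,.004])
print(d,tip,np.hypot(*(d-tip)),np.degrees(np.arctan2(*(tip-piv)[::-1])),np.degrees(np.arctan2(*(d-piv)[::-1])))
Rm=R.from_quat(st['tcp_rot']).as_matrix(); print(Rm[:,0], st['joint_positions'])
print(np.array([.4665,-.269])*100-np.array(st['tool_pos'][:2])*100)
E
```

```text
[0.5488 0.1241] [0.5414 0.1296] 0.009220086767487567 131.87612537412494 131.21630826536102
[7.50941679e-01 6.60368157e-01 7.00908024e-04] [ 1.02106913e-01  2.18811242e-01  1.83510912e+00 -1.47698063e-05
  1.08680227e+00  9.51601156e-01]
[ -6.4580692  -32.49218814]
```

Request:
carry_out:
  rows:
    - [[-0.5, -3, 0, 0], [-1.5, -8, 0, 0], [-2.5, -13, 0, 0], [-3.5, -18, 0, 0], [-4.5, -23, 0, 0], [-5.5, -28, 0, 0], [-6.3, -31.5, 0, 0], [-6.5, -32.5, 0, 0], [-6.5, -32.5, -5, 0], [-6.5, -32.5, -10, 0], [-6.5, -32.5, -12, 0], [-6.5, -32.5, -12, 0]]

```text
time_s: 10.05
tool_pos: [0.4659, -0.2673, 0.2754]
tcp_rot: [0.935, 0.353, -0.002, -0.002]
ft_force: [0.6, 0.0, -0.1]
width: -0.0
gripper_force: 0.0
```

```bash
python3 - <<'E'
from h import *
st=arm.read_state(); w=grab('wrist'); s=grab('scene'); print(st['time_s'],st['tool_pos'],st['ft_force'])
cv2.imwrite('pics/c3.png',np.hstack([w['image'][100:400,80:480],cv2.resize(s['image'][190:340,80:280],None,fx=2,fy=2)]))
E
```

```text
10.05 [ 0.46588419 -0.26728235  0.27538756] [ 5.95126303e-01  5.83683199e-04 -1.18824979e-01]
```

View pics/c3.png

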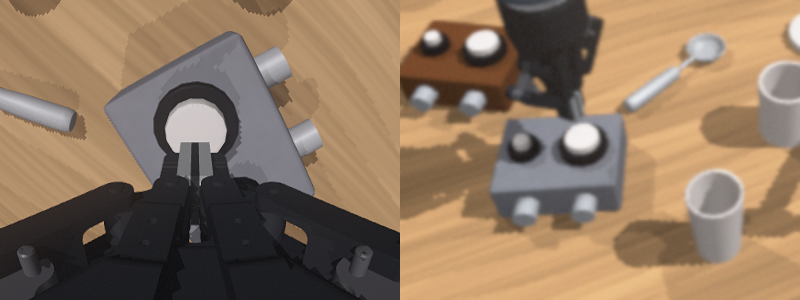

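The crop shows the fingertips above the large button on the grey box. The button's centre is at full-frame pixel (275,230). The small button is hidden behind the gripper, and the brown look-alike is a separate box. Checking the offset.

```bash
python3 - <<'E'
from h import *
st=arm.read_state(); w=grab('wrist')
for z in (.06,.07): print(wray(w['K'],w['hand_eye'],st,276,230,z)-st['tool_pos'])
E
```

```text
[-3.20716975e-05 -1.62812877e-03 -2.17803732e-01]
[ 0.00256793  0.00077187 -0.20780373]
```

Request:
carry_out:
  rows:
    - [[0, 0, -1.5, 0], [0, 0, -2.8, 0], [0, 0, -3.2, 0], [0, 0, -3.4, 0], [0, 0, -3.6, 0], [0, 0, -3.6, 0]]

```text
time_s: 10.95
tool_pos: [0.4666, -0.2685, 0.2418]
tcp_rot: [0.936, 0.353, -0.0, -0.0]
ft_force: [-2.4, 2.5, 3.9]
width: 0.0001
gripper_force: 1.7
```

Request:
carry_out:
  rows:
    - [[0, 0, -0.2, 0], [0, 0, -0.4, 0], [0, 0, -0.5, 0], [0, 0, -0.5, 0]]

```text
time_s: 11.45
tool_pos: [0.4668, -0.2686, 0.2389]
tcp_rot: [0.936, 0.353, 0.0, 0.0]
ft_force: [-9.5, 5.8, 33.9]
width: -0.0001
gripper_force: 16.5
```

The button bottomed out at 34 N. Lifting clear.

Request:
carry_out:
  rows:
    - [[0, 0, 0.5, 0], [0, 0, 2, 0], [0, 0, 6, 0], [0, 0, 11, 0], [0, 0, 16, 0], [0, 0, 18, 0], [-3, -1, 18, 0], [-8, -3, 18, 0], [-10, -4, 18, 0], [-10, -4, 18, 0], [-10, -4, 18, 0]]

```text
time_s: 12.82
tool_pos: [0.3673, -0.3085, 0.4171]
tcp_rot: [0.936, 0.353, 0.0, 0.0]
ft_force: [-0.1, 0.1, -0.4]
width: 0.0
gripper_force: 0.0
```

```bash
python3 - <<'E'
from h import *
st=arm.read_state(); print(st['time_s'],st['tool_pos'],st['ft_force'])
t=grab('top'); s=grab('scene')
cv2.imwrite('pics/c4.png',np.hstack([cv2.resize(t['image'][110:260,190:440][:,:200],None,fx=2,fy=2),cv2.resize(s['image'][170:320,110:310],None,fx=2,fy=2)]))
for n in ['dish','mug','beaker','bottle']: print(n,[np.round(d['rect'],1) for d in models.find_in('top',n)[:1]],[np.round(d['rect'],1) for d in models.find_in('scene',n)[:1]])
E
```

```text
12.825 [ 0.36732384 -0.30850579  0.4171422 ] [-0.13908893  0.08239684 -0.44825332]
dish [array([223.4, 182.8,  34.2,  31.7])] [array([346.3, 238.9,  38.8,  32.2])]
mug [array([279.6, 204.3,  41. ,  29.5])] [array([278.7, 242.4,  41.4,  39.7])]
beaker [array([340. , 158.6,  25. ,  30.1])] [array([238.6, 298.3,  33.3,  45.2])]
bottle [array([150.9, 219.9,  35.9,  24.9])] [array([387.1, 186.6,  33.2,  49.7])]
```

View pics/c4.png

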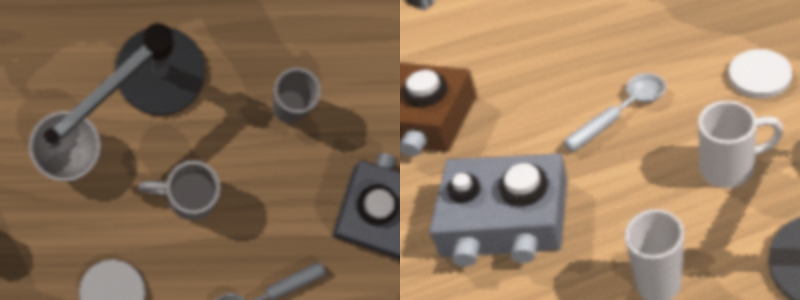

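The arm's end is over the dish, both buttons are up, and the vessels haven't moved. Handing in.

```bash
python3 -c "
from plant import arm
print(arm.hand_in())"
```

```text
the job is handed in; nothing more can be done
None
```

The job is handed in (the judge returned no verdict): the spout rests about 9 mm from the dish centre, the large button was pressed fully down and is up again, the small button was not touched, and the dish, beaker, mug and bottle look unmoved in the last pictures.

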